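# Stand the spray can up and snap its cap on

## Task

The spray can on the fittings counter has been knocked over: stand it upright on the counter, then set its loose cap over the nozzle and press it straight down until it clicks fully home. Do not let up after the click: finish while still pushing down firmly on the cap, without touching the can itself, and leave the other things on the counter where they are.

Things in the scene. Friction and masses are not known exactly. Their poses are not given: they have to be found in the camera images.
- can: the toppled spray can, white and aluminium, 0.12 to 0.24 kg, lying on its side; it can roll. Origin: centre of its flat base; z axis along the can from base to nozzle. Plain cylinder 52 mm in diameter from z = 0 to 122 mm (grip it here), then a low dome, 40 mm wide at its foot, the 32 mm wide valve cup, and a 12 mm wide spray button up to z = 156 mm.
- can_shoulder (a point): on the can's axis at z = 122 mm: level of the flat shoulder that ends its cylinder. The cap's lower rim sits on it when fully home, so that the cap's origin is then at this point.
- can_rim (a point): on the can's axis at z = 141.5 mm: top of the valve cup, whose rolled rim (widest from z = 137.5 to 139 mm) the cap snaps over
- cap: the can's loose cap, grey ribbed plastic, a round shell 50 mm in diameter, 40 mm high, closed on top, about 20 g, standing open side down on the counter. Origin: centre of its open lower rim; z axis up through its top. Four sprung tabs inside snap over the valve cup's rim. It centres itself from up to 2 mm off.
- cap_top (a point): centre of the cap's top face, 40 mm above its lower rim. Set on the can, the cap first rests 8 mm short of home; a straight push of 6 to 12 N drives its tabs over the rim with a click about 4 mm short of home, where the force drops; it rises again when the rim meets the shoulder.
- table: the wooden counter, fixed, top at height 0; it feels the can's weight and any push on it
- nipple: bystander, not to be disturbed: brass hexagon pipe nipple standing on end, 37 mm wide, 42 mm high. Origin: centre of its foot.
- elbow: bystander, not to be disturbed: dark steel pipe elbow lying flat, two arms 40 mm long and 39 mm thick along its x and y axes. Origin: under its corner.
- tape_reel: bystander, not to be disturbed: white reel of thread tape lying flat, 54 mm in diameter, 17 mm high. Origin: centre of its underside.
- tray: bystander, fixed: open cardboard tray of steel pipe couplings, 160 mm (x) by 220 mm (y), 45 mm high. Origin: centre of its underside.
Not all that is in view belongs to the job. Leave any blue look-alike of the cap alone. Leave any orange look-alike of the can alone.

How it is judged:
By the outcome, as a careful person would: the job done as asked, in the order asked, and still so for the second after the job is handed in, while the arm keeps its last pose, push and grip.
It also fails if it takes over 64 s, if anything falls off the work surface, if the arm or the gripper's body presses on something with over 40 N, if the wrist force passes 120 N, or if a joint passes its speed limit or range.

## Robot

A 7-joint arm with a two-finger parallel gripper is mounted at the origin on the work surface. World frame = base frame: x ahead of the robot, y to its left, z up, the work surface at z = 0. Lengths are in m, angles in rad, forces in N, time in s.
With the tool pointing down it reaches from about 0.4 to 0.85 m from the base axis. Payload 10.4 kg.
Tool frame: the origin (TCP) lies between the finger pads; the fingertips stand 22 mm ahead of it and the grasp point (between the pads) lies 3 mm ahead of it (r.nose_length is the distance from the TCP to the fingertips, in m); z points along the fingers, y is the line along which they close (so a half turn about z gives the same grasp; the last joint's range is limited). The gripper opens to 87 mm and grips with 3 to 60 N. Pads are 19 mm wide; open, the fingers measure 117 mm over their backs; the gripper's body (75 mm by 190 mm) begins 51 mm behind the grasp point.
Start: joints at [1.268, 0.332, -0.065, 1.46, 0.022, 1.35, -0.088], TCP at [0.173, -0.601, 0.245] pointing down, gripper open.
Joint ranges: [-2.6, 2.6], [-0.5, 2.12], [-1.47, 1.34], [0.16, 2.42], [-1.27, 4.41], [0.06, 2.06], [-2.6, 2.6]. Speed limits (rad/s): [2.22, 2.22, 2.79, 2.79, 3.14, 3.14, 3.14].

## Interface

Orientations are given as a unit quaternion [x, y, z, w].
In Python, from bench import readout, cams, r gives the robot as it stands. The module is installed in compiled form; this text tells all that it offers.
- The arm moves only by the tool step_arm, never from a script. Its argument "deltas" is a list that holds one entry, the list of rows, each a list of 7 numbers: the turn, a rotation vector about the tool's x, y, z in rad, then the shift along the tool's x, y, z in m, then the opening in per cent of the stroke, from 0 (shut) to 100 (fully open). A call has 1 to 20 rows; each row is the pose to reach, as a shift and turn from the pose commanded when the call began, along the tool's axes at that moment; what a row does not reach only later rows make up. A row lasts 1/8 s, in which the tool goes at most 62.5 mm and 10.7 degrees, less where a joint would pass 70% of its speed; a pose out of reach is approached as far as the arm can. A call with a gripper value outside its range is refused whole. The fingers move at their own pace and stop on an object; "squeeze" is the grip in N (left out, the last holds). Time passes only in rows, so rows that repeat a pose let the fingers close. It gives the time, the measured TCP pose, the force, the opening and the grip force at its end, in the units of the state.
- readout.read_state(): the state, without advancing time (a new reading comes with each control period).
- cams.camera(name): name is "scene" or "top"; returns a dict with "img" (480x640x3 uint8, red, green, blue), "fx", "fy", "cx", "cy" (pixels), "k1" (the pictures are not rectified: a ray, as slopes to the right and down, at radius r is drawn at 1 + k1 r^2 times it, then the intrinsics apply), "origin" and "rotation" of the camera in the world. Camera axes: x right, y up, looking along -z (the intrinsics and any distortion apply to the point x, -y, -z); pixel columns grow to the right and rows downward; lengths in m; the calibration is good to about 2 mm. A picture is of the moment at which its call begins. There is no depth.
- r.close_job(): hands the job in; it is judged then, once.
The state is a dict: "time": time; "joint_positions": joint angles; "joint_vel": joint speeds; "joint_torque": joint torques, N m; "ee_pos": TCP position; "eef_rot": TCP orientation; "ft_force": force on the tool from outside, world axes, zero at the start; "torque": the same for the moment, N m; "width": finger opening in m; "grip_force": force on a finger pad.
Only numpy, scipy, OpenCV 4.12 (cv2) and the standard library are available. Lean on these libraries where they do the work, as an engineer would, in place of code of your own. Each camera call takes 0.05 s, during which the arm holds its last target. There are 200 camera calls.

## Working session

There is one attempt and no reset: what is moved stays moved. The work goes in short steps, Python scripts to look and compute and a tool call to move; the robot and the scene stay as the last step left them, time stands still between calls to the robot, and variables do not carry over. Pictures are saved under pics/ and viewed, at most 10 in all, crops included, and the job is handed in when it is done.

Besides the shell and the picture viewer there is one more tool, called after "Call:" as name(argument=value, ...), one argument or row to a line, values as JSON. step_arm: Moves the arm, as the interface text tells. Its arguments: {"type":"object","properties":{"deltas":{"type":"array"},"squeeze":{"type":"number"}},"required":["deltas"]}

```bash
mkdir -p pics
cat > h.py <<'E'
import numpy as np, cv2
from bench import readout, cams, r
from scipy.spatial.transform import Rotation as R
def shot(n,f):
    c=cams.camera(n); cv2.imwrite('pics/'+f,cv2.cvtColor(c['img'],cv2.COLOR_RGB2BGR)); return c
def rotm(c):
    q=np.array(c['rotation'],float); return q if q.shape==(3,3) else R.from_quat(q).as_matrix()
def ray(c,u,v):
    d=np.array([(u-c['cx'])/c['fx'],(v-c['cy'])/c['fy']]); p=d.copy()
    for _ in range(20): p=d/(1+c['k1']*(p@p))
    return np.array(c['origin'],float), rotm(c)@np.array([p[0],-p[1],-1])
def onz(c,u,v,z):
    o,d=ray(c,u,v); return o+d*(z-o[2])/d[2]
def proj(c,P):
    p=rotm(c).T@(np.array(P,float)-np.array(c['origin'],float)); s=np.array([p[0],-p[1]])/-p[2]; s=s*(1+c['k1']*(s@s))
    return np.array([c['fx']*s[0]+c['cx'],c['fy']*s[1]+c['cy']])
E
python3 - <<'E'
from h import *
for n in('scene','top'):
    c=shot(n,n+'0.png'); print({k:v for k,v in c.items() if k!='img'})
s=readout.read_state(); print(s)
E
```

```text
{'fx': 478.78192171928595, 'fy': 478.78192171928595, 'cx': 314.9277353386644, 'cy': 235.96585647562927, 'k1': -0.05085505468316443, 'origin': array([0.96146476, 0.40684912, 1.02639345]), 'rotation': array([0.09757929, 0.25191953, 0.90161568, 0.33779283])}
{'fx': 492.4089021157858, 'fy': 492.4089021157858, 'cx': 315.22903558504976, 'cy': 246.14368683691507, 'k1': -0.015386475135506738, 'origin': array([ 0.5129437 , -0.04727362,  1.34200046]), 'rotation': array([-0.01878581,  0.02074496,  0.71613647, -0.69739895])}
{'time': 0.1, 'joint_positions': array([ 1.26836036,  0.33280934, -0.06471014,  1.46081538,  0.02162363,
        1.34993093, -0.08846945]), 'joint_vel': array([-0.00050237, -0.00061564, -0.00102709, -0.00257441, -0.00027491,
       -0.0007278 , -0.002239  ]), 'joint_torque': array([ 1.09346478e-03, -6.24547505e+01,  2.44090240e-02, -3.90720463e+01,
       -6.13524229e-02,  3.65393038e-02,  2.33804758e-05]), 'ee_pos': array([ 0.17253433, -0.6003902 ,  0.24385314]), 'eef_rot': array([ 9.90222800e-01,  1.39493390e-01, -1.26148216e-04, -6.20645287e-04]), 'ft_force': array([-0.42807301,  0.79971756,  0.77730018]), 'torque': array([ 0.02984458,  0.00016133, -0.00478456]), 'grip_force': 0.0, 'width': 0.08687013690144875}
```

View pics/scene0.png

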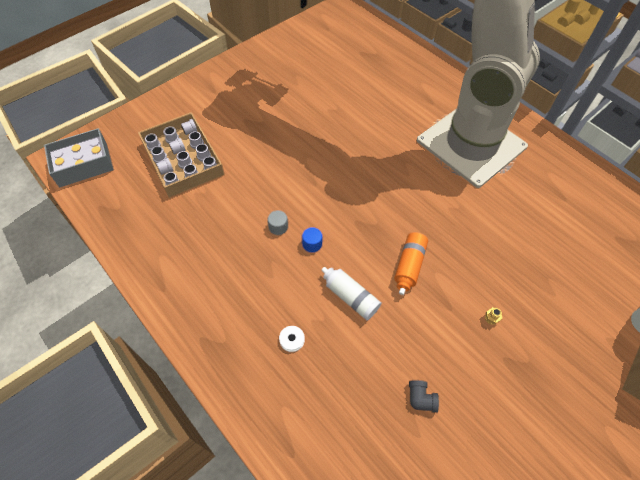

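View pics/top0.png

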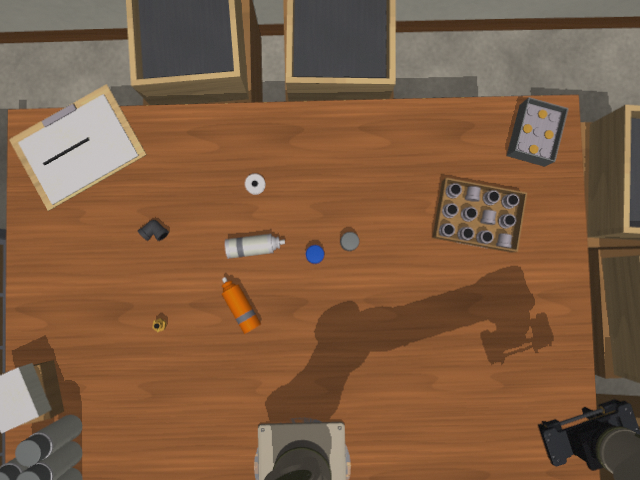

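Candidates in the top view: caps are grey (349,241) and blue (315,254), and the grey one fits the description. Cans are white with a grey band (255,245) and orange (240,305), and the white one fits. The nozzle points to image right, towards -y. I'll confirm with one enlarged crop and measure.

```bash
cat >> h.py <<'E'
def blob(c,lo,hi,win):
    h=cv2.cvtColor(c['img'],cv2.COLOR_RGB2HSV); m=cv2.inRange(h,lo,hi); w=np.zeros_like(m); x0,y0,x1,y1=win; w[y0:y1,x0:x1]=m[y0:y1,x0:x1]
    w=cv2.morphologyEx(w,cv2.MORPH_OPEN,np.ones((2,2),np.uint8))
    k=max(cv2.findContours(w,0,2)[0],key=cv2.contourArea); return k[:,0,:].astype(float)
E
python3 - <<'E'
from h import *
t=cams.camera('top'); s=cams.camera('scene')
a=t['img'][200:290,210:380]; a=cv2.resize(a,None,fx=4,fy=4,interpolation=cv2.INTER_CUBIC)
cv2.imwrite('pics/crop1.png',a[:,:,::-1])
for n,c,wc,wk in(('top',t,(215,225,295,268),(335,228,365,255)),('scene',s,(315,258,388,325),(262,205,294,240))):
    k=blob(c,(0,0,60),(179,80,255),wc)
    print(n,'can',cv2.minAreaRect(k.astype(np.float32)),cv2.contourArea(k.astype(np.float32)))
    P=np.array([onz(c,u,v,.026)[:2] for u,v in k]); 
    rc=cv2.minAreaRect((P*1000).astype(np.float32)); print(' mm',rc, cv2.boxPoints(rc).round(1).tolist())
    k=blob(c,(0,0,40),(179,100,255),wk)
    print(n,'cap',cv2.minAreaRect(k.astype(np.float32)), cv2.minEnclosingCircle(k.astype(np.float32)))
    P=np.array([onz(c,u,v,.04)[:2] for u,v in k]);print(' mm@.04',cv2.minEnclosingCircle((P*1000).astype(np.float32)))
E
```

```text
top can ((255.38235473632812, 246.02938842773438), (19.343265533447266, 60.0152702331543), 83.0887680053711) 952.0
 mm ((591.1265258789062, 108.18031311035156), (51.90653610229492, 160.46536254882812), 5.404843330383301) [[557.7000122070312, 185.60000610351562], [572.7999877929688, 25.899999618530273], [624.5, 30.700000762939453], [609.4000244140625, 190.5]]
top cap ((350.0, 242.0), (18.0, 18.0), 90.0) ((350.5, 242.0), 9.708344459533691)
 mm@.04 ((594.3057250976562, -145.59872436523438), 25.81696891784668)
scene can ((349.5082092285156, 291.09014892578125), (69.01187896728516, 23.30271339416504), 39.80556869506836) 1350.0
 mm ((593.1762084960938, 112.91609191894531), (56.74827575683594, 161.3343505859375), 5.501981258392334) [[557.2000122070312, 190.5], [572.7000122070312, 29.899999618530273], [629.2000122070312, 35.29999923706055], [613.7000122070312, 195.89999389648438]]
scene cap ((278.0, 223.0), (24.0, 20.0), 90.0) ((278.453369140625, 223.12693786621094), 12.391546249389648)
 mm@.04 ((603.4285888671875, -127.98393249511719), 36.09001159667969)
```

View pics/crop1.png

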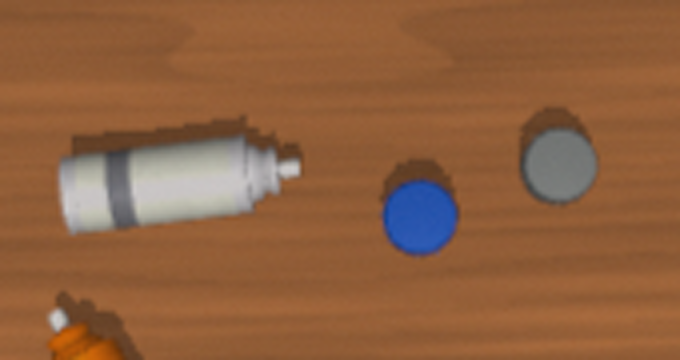

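The crop shows the white can, nozzle to the right, and the grey cap standing open side down at crop (560,165). Plan: grasp across the can with the tool leaning 30° towards the base, then rotate 90° about the closing axis. That leaves the final tool 30° below horizontal.

```bash
cat >> h.py <<'E'
def pose(g,phi,tilt):
    """grasp point g, closing-axis azimuth phi, tool z = down leaned by tilt (toward +x tool)"""
    y=np.array([np.cos(phi),np.sin(phi),0]); xh=np.array([-np.sin(phi),np.cos(phi),0])
    z=np.cos(tilt)*np.array([0,0,-1])+np.sin(tilt)*xh; M=np.c_[np.cross(y,z),y,z]
    return np.array(g)-.003*z, M
def delta(g,phi,tilt,frm=None):
    s=readout.read_state(); p0,M0=(s['ee_pos'],R.from_quat(s['eef_rot']).as_matrix()) if frm is None else frm
    p,M=pose(g,phi,tilt); return np.r_[R.from_matrix(M0.T@M).as_rotvec(), M0.T@(p-p0)].round(4).tolist()
E
python3 - <<'E'
from h import *
a=np.arctan2(.1,.995)
print(delta((.591,.108,.13),a,np.radians(30)))
print(delta((.591,.108,.18),a,0))
E
```

```text
[0.363, 0.4351, -1.3572, 0.5976, -0.5638, 0.1119]
[-0.0007, -0.0005, -1.3912, 0.5979, -0.5654, 0.0615]
```

Call:
step_arm(
  deltas=[
    [[0,0,-1.39,0.598,-0.565,0.06,100],[0,0,-1.39,0.598,-0.565,0.06,100],[0,0,-1.39,0.598,-0.565,0.06,100],[0,0,-1.39,0.598,-0.565,0.06,100],[0,0,-1.39,0.598,-0.565,0.06,100],[0,0,-1.39,0.598,-0.565,0.06,100],[0,0,-1.39,0.598,-0.565,0.06,100],[0,0,-1.39,0.598,-0.565,0.06,100],[0,0,-1.39,0.598,-0.565,0.06,100],[0,0,-1.39,0.598,-0.565,0.06,100],[0,0,-1.39,0.598,-0.565,0.06,100],[0,0,-1.39,0.598,-0.565,0.06,100],[0,0,-1.39,0.598,-0.565,0.06,100],[0,0,-1.39,0.598,-0.565,0.06,100],[0,0,-1.39,0.598,-0.565,0.06,100],[0,0,-1.39,0.598,-0.565,0.06,100],[0,0,-1.39,0.598,-0.565,0.06,100],[0,0,-1.39,0.598,-0.565,0.06,100]],
  ],
)

```text
time: 2.45
ee_pos: [0.5913, 0.1064, 0.1849]
eef_rot: [0.672, 0.741, -0.0, 0.0]
ft_force: [-0.9, 0.5, -0.0]
width: 0.0869
grip_force: 0.0
```

Run:
```python
from h import *
a=np.arctan2(.1,.995); s=readout.read_state(); print(s['time'],s['ee_pos'],s['joint_positions'].round(2),s['ft_force'])
print(delta((.591,.108,.10),a,np.radians(30)))
print(delta((.591,.108,.026),a,np.radians(30)))
```

```text
2.45 [0.59133507 0.10636368 0.18487505] [ 0.34  0.42 -0.76  1.58  0.3   1.27 -0.37] [-0.90918265  0.5116151  -0.00612225]
[0.0012, 0.5243, -0.0024, 0.0002, -0.0002, 0.0823]
[0.0012, 0.5243, -0.0024, 0.0003, -0.0003, 0.1563]
```

Call:
step_arm(
  deltas=[
    [[0,0.524,0,0,0,0.08,100],[0,0.524,0,0,0,0.08,100],[0,0.524,0,0,0,0.08,100],[0,0.524,0,0,0,0.08,100],[0,0.524,0,0,0,0.11,100],[0,0.524,0,0,0,0.14,100],[0,0.524,0,0,0,0.155,100],[0,0.524,0,0,0,0.155,100],[0,0.524,0,0,0,0.155,100]],
  ],
)

```text
time: 3.58
ee_pos: [0.5921, 0.108, 0.0309]
eef_rot: [0.648, 0.716, 0.174, -0.191]
ft_force: [-0.1, 0.2, -0.5]
width: 0.0869
grip_force: 0.0
```

Run:
```python
from h import *
s=readout.read_state(); print(s['joint_positions'].round(2),s['ft_force'])
c=cams.camera('top'); d=cams.camera('scene')
f=lambda c,x,y:cv2.resize(c['img'][y:y+120,x:x+160],(480,360),interpolation=2)
cv2.imwrite('pics/g.png',np.vstack([f(c,180,190)[:300],f(d,270,210)[:300]])[:,:,::-1])
```

```text
[ 0.64  0.73 -0.83  1.69 -0.01  0.94  0.06] [-0.13415507  0.15408349 -0.49117881]
```

View pics/g.png

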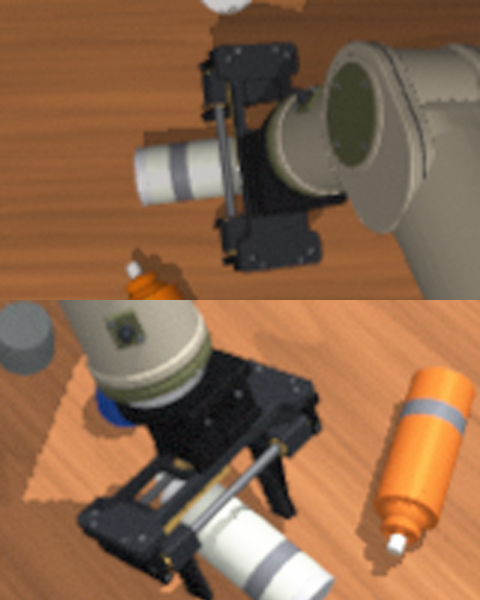

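The fingers straddle the can cleanly and the orange can is clear. Gripping now, then lifting a little.

Call:
step_arm(
  deltas=[
    [[0,0,0,0,0,0,0],[0,0,0,0,0,0,0],[0,0,0,0,0,0,0],[0,0,0,0,0,0,0],[0,0,0,0,0,0,0],[0,0,0,0,0,0,0],[0,0,0,0,0,0,0],[0,0,0,0,0,0,0]],
  ],
  squeeze=35,
)

```text
time: 4.68
ee_pos: [0.5914, 0.1074, 0.0295]
eef_rot: [0.648, 0.716, 0.174, -0.192]
ft_force: [0.8, -0.8, -0.1]
width: 0.0513
grip_force: 35.0
```

Run:
```python
from h import *
a=np.arctan2(.1,.995)
for g,t in (((.591,.108,.13),30),((.591,.108,.13),-60),((.591,.108,.084),-60)): print(delta(g,a,np.radians(t)))
```

```text
[0.0008, -0.0003, -0.001, 0.0508, -0.0003, -0.0897]
[-0.0002, -1.5711, -0.0014, 0.0538, -0.0003, -0.0867]
[-0.0002, -1.5711, -0.0014, 0.0308, -0.0004, -0.0468]
```

Call:
step_arm(
  deltas=[
    [[0,0,0,0.017,0,-0.03,0],[0,0,0,0.034,0,-0.06,0],[0,0,0,0.051,0,-0.09,0],[0,-0.12,0,0.0515,0,-0.09,0],[0,-0.24,0,0.052,0,-0.09,0],[0,-0.36,0,0.052,0,-0.09,0],[0,-0.48,0,0.0525,0,-0.089,0],[0,-0.6,0,0.0525,0,-0.089,0],[0,-0.72,0,0.053,0,-0.089,0],[0,-0.84,0,0.053,0,-0.088,0],[0,-0.96,0,0.053,0,-0.088,0],[0,-1.08,0,0.0535,0,-0.088,0],[0,-1.2,0,0.0535,0,-0.087,0],[0,-1.32,0,0.054,0,-0.087,0],[0,-1.44,0,0.054,0,-0.087,0],[0,-1.571,0,0.054,0,-0.087,0],[0,-1.571,0,0.054,0,-0.087,0],[0,-1.571,0,0.054,0,-0.087,0],[0,-1.571,0,0.054,0,-0.087,0]],
  ],
)

```text
time: 7.05
ee_pos: [0.5916, 0.1099, 0.1329]
eef_rot: [0.583, 0.642, -0.335, 0.37]
ft_force: [1.0, -0.2, -1.6]
width: 0.0513
grip_force: 35.0
```

Run:
```python
from h import *
s=readout.read_state(); print(s['joint_positions'].round(2),s['ft_force'],s['width'])
M=R.from_quat(s['eef_rot']).as_matrix(); print(M.round(3), s['ee_pos']+.003*M[:,2])
c=cams.camera('top'); d=cams.camera('scene')
f=lambda c,x,y:cv2.resize(c['img'][y:y+150,x:x+200],(400,300),interpolation=2)
cv2.imwrite('pics/u.png',np.vstack([f(c,160,170),f(d,230,170)])[:,:,::-1])
```

```text
[-0.37  0.77 -0.43  1.48  1.02  1.8  -0.94] [ 1.01580969 -0.22102528 -1.57201338] 0.051337616965303506
[[-0.047  0.995  0.085]
 [ 0.5    0.097 -0.861]
 [-0.865  0.002 -0.502]] [0.59181096 0.10731176 0.13140929]
```

View pics/u.png

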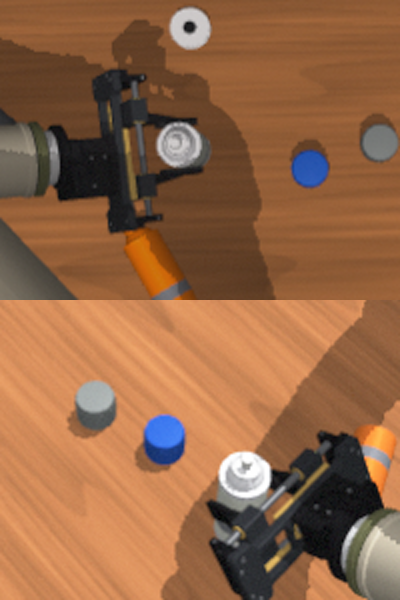

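The can is upright, nozzle up. Lowering in steps until it touches.

Call:
step_arm(
  deltas=[
    [[0,0,0,0.013,0,0.0075,0],[0,0,0,0.025,0,0.0145,0],[0,0,0,0.0355,0,0.0205,0],[0,0,0,0.0355,0,0.0205,0],[0,0,0,0.0372,0,0.0216,0],[0,0,0,0.0372,0,0.0216,0]],
  ],
)

```text
time: 7.9
ee_pos: [0.5912, 0.1107, 0.0891]
eef_rot: [0.581, 0.642, -0.335, 0.371]
ft_force: [0.4, -0.1, -1.3]
width: 0.0512
grip_force: 35.0
```

Call:
step_arm(
  deltas=[
    [[0,0,0,0.0013,0,0.0007,0],[0,0,0,0.0026,0,0.0015,0],[0,0,0,0.0035,0,0.002,0],[0,0,0,0.0035,0,0.002,0]],
  ],
)

```text
time: 8.4
ee_pos: [0.591, 0.1106, 0.0848]
eef_rot: [0.581, 0.642, -0.336, 0.371]
ft_force: [-0.2, 0.4, -1.7]
width: 0.0516
grip_force: 35.0
```

Call:
step_arm(
  deltas=[
    [[0,0,0,0.0009,0,0.0005,0],[0,0,0,0.0017,0,0.001,0],[0,0,0,0.0017,0,0.001,0]],
  ],
)

```text
time: 8.78
ee_pos: [0.591, 0.1105, 0.0828]
eef_rot: [0.581, 0.642, -0.336, 0.371]
ft_force: [-0.2, 0.2, -2.8]
width: 0.0513
grip_force: 35.0
```

Call:
step_arm(
  deltas=[
    [[0,0,0,0.0009,0,0.0005,0],[0,0,0,0.0017,0,0.001,0],[0,0,0,0.0017,0,0.001,0]],
  ],
)

```text
time: 9.15
ee_pos: [0.591, 0.1105, 0.0808]
eef_rot: [0.581, 0.642, -0.336, 0.371]
ft_force: [0.9, 0.3, -2.3]
width: 0.0514
grip_force: 35.0
```

Call:
step_arm(
  deltas=[
    [[0,0,0,0.0009,0,0.0005,0],[0,0,0,0.0017,0,0.001,0],[0,0,0,0.0017,0,0.001,0]],
  ],
)

```text
time: 9.52
ee_pos: [0.5911, 0.1105, 0.0796]
eef_rot: [0.581, 0.642, -0.336, 0.371]
ft_force: [-0.6, 0.3, 5.4]
width: 0.0512
grip_force: 35.0
```

Contact (+5 N) with the grasp 78 mm up, as expected. Releasing and backing off along the tool axis.

Call:
step_arm(
  deltas=[
    [[0,0,0,-0.0004,0,-0.0002,0],[0,0,0,-0.0004,0,-0.0002,70],[0,0,0,-0.0004,0,-0.0002,100],[0,0,0,-0.0004,0,-0.0002,100],[0,0,0,-0.0004,0,-0.0002,100],[0,0,0,-0.0004,0,-0.0002,100],[0,0,0,0,0,-0.015,100],[0,0,0,0,0,-0.04,100],[0,0,0,0,0,-0.07,100],[0,0,0,0,0,-0.1,100],[0,0,0,-0.05,0,-0.15,100],[0,0,0,-0.08,0,-0.17,100],[0,0,0,-0.08,0,-0.17,100]],
  ],
)

```text
time: 11.15
ee_pos: [0.5803, 0.2205, 0.2378]
eef_rot: [0.583, 0.642, -0.332, 0.371]
ft_force: [-0.5, -0.3, 0.5]
width: 0.0869
grip_force: 0.0
```

Run:
```python
from h import *
s=readout.read_state(); print(s['joint_positions'].round(2),s['ee_pos'])
c=cams.camera('top'); d=cams.camera('scene')
f=lambda c,x,y:cv2.resize(c['img'][y:y+100,x:x+200],(600,300),interpolation=2)
cv2.imwrite('pics/v.png',np.vstack([f(c,190,190),f(d,250,195)])[:,:,::-1])
print('expected can shoulder/tip px',[proj(q,(.591,.108,z)).round(1) for q in(c,d) for z in(0,.122,.156)])
k=blob(c,(0,0,60),(179,80,255),(335,228,365,255)); P=np.array([onz(c,u,v,.04)[:2] for u,v in k]); print('cap',(P.min(0)+P.max(0))/2,np.ptp(P,0))
```

```text
[-0.54  0.76 -0.43  1.24  0.98  2.03 -0.84] [0.58034205 0.22049659 0.23775574]
expected can shoulder/tip px [array([256.6, 246.6]), array([250.9, 243.9]), array([249.1, 243. ]), array([347.5, 293. ]), array([351.1, 269.1]), array([352.3, 261.5])]
cap [ 0.59437996 -0.14434745] [0.04812812 0.04803009]
```

View pics/v.png

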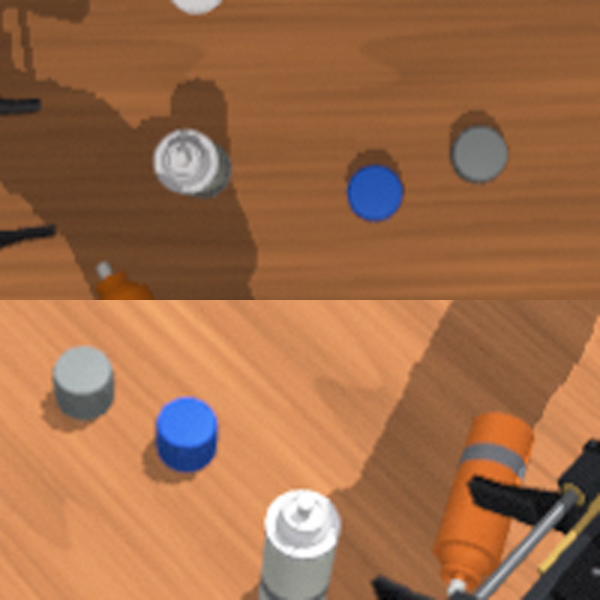

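Can stands upright: shoulder centre near top-view px (252,244), close to where I released it. Nothing else has moved, and the grey cap is still at px (349,241). Next, go above the grey cap.

Run:
```python
from h import *
print(delta((.5945,-.1445,.25),0,0))
```

```text
[0.0531, 1.0447, 0.0908, -0.1986, -0.022, 0.3043]
```

Call:
step_arm(
  deltas=[
    [[0.053,1.045,0.091,-0.199,-0.022,0.304,100],[0.053,1.045,0.091,-0.199,-0.022,0.304,100],[0.053,1.045,0.091,-0.199,-0.022,0.304,100],[0.053,1.045,0.091,-0.199,-0.022,0.304,100],[0.053,1.045,0.091,-0.199,-0.022,0.304,100],[0.053,1.045,0.091,-0.199,-0.022,0.304,100],[0.053,1.045,0.091,-0.199,-0.022,0.304,100],[0.053,1.045,0.091,-0.199,-0.022,0.304,100],[0.053,1.045,0.091,-0.199,-0.022,0.304,100],[0.053,1.045,0.091,-0.199,-0.022,0.304,100],[0.053,1.045,0.091,-0.199,-0.022,0.304,100]],
  ],
)

```text
time: 12.62
ee_pos: [0.5946, -0.1448, 0.2535]
eef_rot: [0.707, 0.707, -0.001, 0.0]
ft_force: [-0.0, 0.2, -0.2]
width: 0.0873
grip_force: 0.0
```

Run:
```python
from h import *
s=readout.read_state(); print(s['joint_positions'].round(2),s['ee_pos'])
c=cams.camera('top'); d=cams.camera('scene')
for u,v,z,n in((277.7,219,.04,'cap scene'),(351,269.7,.122,'can scene')): print(n,onz(d,u,v,z))
k=blob(c,(0,0,60),(179,80,255),(235,228,275,265)); P=np.array([onz(c,u,v,.122)[:2] for u,v in k]); print('can top',k.min(0),k.max(0),P.min(0),P.max(0))
m=cv2.cvtColor(c['img'],cv2.COLOR_RGB2HSV)[236:252,238:268]; print(m[8,:,2],m[:,14,2]); print(m[8,:,1])
g=cv2.cvtColor(d['img'],cv2.COLOR_RGB2HSV); print('scene rows',g[269,330:372,2]);print(g[250:300,351,2])
print(delta((.5945,-.1445,.031),0,0))
```

```text
[ 0.52  0.34 -0.46  1.47  0.15  1.38  0.06] [ 0.59455594 -0.14482138  0.25353387]
cap scene [ 0.59872315 -0.13872144  0.04      ]
can scene [0.59227746 0.10893341 0.122     ]
can top [242. 234.] [267. 256.] [0.56020695 0.06795783] [0.61574358 0.1300928 ]
[138 140 143 164 193 183 152 166 155 194 194 190 186 176 160 183 195 190
 167 141 149 147 176 188 152  89  83  74  88 122] [108 141 167 144 133 127 143 157 160 176 193 179 157 169 156 159]
[163 157 141  62   4   7   5   3   5   5   5   5   5   7  10   6   5   5
   5   4   3   3   4   5   7  23  15  14  55 132]
scene rows [218 222 223 222 219 218 219 220 238 252 254 239 177 179 180 187 233 247
 240 220 237 248 253 254 254 254 253 241 232 233 251 254 254 244 222 224
 227 230 232 233 233 231]
[231 234 232 229 228 225 221 217 234 252 254 254 254 253 230 154 152 166
 194 248 254 240 182 188 188 191 183 196 249 254 237 155 148 154 149 149
 147 151 152 149 151 152 153 151 149 115  91 102 139 153]
[-0.0003, 0.0013, -0.0007, 0.0012, 0.0001, 0.2195]
```

Can axis estimate is about (0.591, 0.107). The cameras disagree on the cap's y by about 3 mm, so I'll centre the cap mechanically: grip along x, open, turn 90°, and grip along y.

Call:
step_arm(
  deltas=[
    [[0,0,0,0.003,0,0.06,100],[0,0,0,0.003,0,0.12,100],[0,0,0,0.003,0,0.17,100],[0,0,0,0.003,0,0.2,100],[0,0,0,0.003,0,0.219,100],[0,0,0,0.003,0,0.219,100],[0,0,0,0.003,0,0.219,50],[0,0,0,0.003,0,0.219,50],[0,0,0,0.003,0,0.219,50],[0,0,0,0.003,0,0.219,50],[0,0,0,0.003,0,0.219,50],[0,0,0,0.003,0,0.219,50],[0,0,0,0.003,0,0.219,50]],
  ],
  squeeze=6,
)

```text
time: 14.35
ee_pos: [0.5945, -0.1433, 0.0347]
eef_rot: [0.708, 0.707, -0.0, 0.0]
ft_force: [-0.3, 0.3, 2.6]
width: 0.0497
grip_force: 6.0
```

Call:
step_arm(
  deltas=[
    [[0,0,0,0,0,0,100],[0,0,0,0,0,0,100],[0,0,0,0,0,0,100],[0,0,0,0,0,0,100],[0,0,-1.57,0,0,0,100],[0,0,-1.57,0,0,0,100],[0,0,-1.57,0,0,0,100],[0,0,-1.57,0,0,0,100],[0,0,-1.57,0,0,0,100],[0,0,-1.57,0,0,0,100],[0,0,-1.57,0,0,0,100],[0,0,-1.57,0,0,0,100],[0,0,-1.57,0,0,0,100],[0,0,-1.57,0,0,0,100],[0,0,-1.57,0,0,0,100],[0,0,-1.57,0,0,0,100]],
  ],
)

```text
time: 16.35
ee_pos: [0.5944, -0.1432, 0.0346]
eef_rot: [0.002, 1.0, -0.001, -0.0]
ft_force: [-0.5, 1.0, -0.7]
width: 0.0874
grip_force: 0.0
```

Call:
step_arm(
  deltas=[
    [[0,0,0,0,0,0,50],[0,0,0,0,0,0,50],[0,0,0,0,0,0,50],[0,0,0,0,0,0,50],[0,0,0,0,0,0,0],[0,0,0,0,0,0,0],[0,0,0,0,0,0,0],[0,0,0,0,0,0,0]],
  ],
  squeeze=30,
)

```text
time: 17.35
ee_pos: [0.5943, -0.1432, 0.0345]
eef_rot: [0.001, 1.0, -0.001, -0.0]
ft_force: [-1.1, 0.2, -0.2]
width: 0.0476
grip_force: 30.0
```

Run:
```python
from h import *
s=readout.read_state(); print(s['joint_positions'].round(2),s['ee_pos'],s['ft_force'],R.from_quat(s['eef_rot']).as_matrix().round(3))
print(delta((s['ee_pos'][0],s['ee_pos'][1],.2),np.pi/2,0)); print(delta((.5912,.107,.2),np.pi/2,0))
```

```text
[ 0.72  0.62 -0.72  1.67  0.46  1.03  1.41] [ 0.59433506 -0.14321293  0.03450036] [-1.10730941  0.21968686 -0.2459779 ] [[-1.     0.002 -0.   ]
 [ 0.002  1.    -0.001]
 [ 0.    -0.001 -1.   ]]
[-0.0012, -0.0003, -0.0024, 0.0001, -0.0002, -0.1685]
[-0.0012, -0.0003, -0.0024, 0.0038, 0.25, -0.1688]
```

Call:
step_arm(
  deltas=[
    [[0,0,0,0,0,-0.05,0],[0,0,0,0,0,-0.1,0],[0,0,0,0,0,-0.15,0],[0,0,0,0,0,-0.195,0],[0,0,0,0.001,0.05,-0.195,0],[0,0,0,0.002,0.1,-0.195,0],[0,0,0,0.003,0.15,-0.195,0],[0,0,0,0.004,0.2,-0.195,0],[0,0,0,0.004,0.24,-0.195,0],[0,0,0,0.004,0.25,-0.195,0],[0,0,0,0.004,0.25,-0.195,0],[0,0,0,0.004,0.25,-0.195,0]],
  ],
  squeeze=20,
)

```text
time: 18.85
ee_pos: [0.5913, 0.1052, 0.229]
eef_rot: [0.002, 1.0, -0.001, -0.0]
ft_force: [0.5, -0.9, 0.5]
width: 0.0477
grip_force: 20.0
```

Run:
```python
from h import *
s=readout.read_state(); print(s['joint_positions'].round(2),s['ee_pos'],s['ft_force'],s['width'])
M=R.from_quat(s['eef_rot']).as_matrix(); print(M.round(3)); g=s['ee_pos']+.003*M[:,2]
d=cams.camera('scene')
a=d['img'][195:305,290:410]; cv2.imwrite('pics/w.png',cv2.resize(a,None,fx=5,fy=5,interpolation=2)[:,:,::-1])
b=g-[0,0,.0315]; print('cap rim ctr px',proj(d,b),'can shoulder px if aligned',proj(d,(b[0],b[1],.122)),'edges',[proj(d,b+np.array(o)).round(1) for o in((.025,0,0),(-.025,0,0),(0,.025,0),(0,-.025,0))])
```

```text
[ 0.43  0.42 -0.89  1.51  0.33  1.37  1.08] [0.59134541 0.1051659  0.22904964] [ 0.54802451 -0.9330131   0.53396056] 0.04767623699396732
[[-1.     0.005 -0.   ]
 [ 0.005  1.    -0.002]
 [ 0.    -0.002 -1.   ]]
cap rim ctr px [352.59511819 251.45003521] can shoulder px if aligned [350.10020417 268.25191328] edges [array([343.4, 258.7]), array([361.6, 244.4]), array([361.3, 259.8]), array([344.1, 243.3])]
```

View pics/w.png

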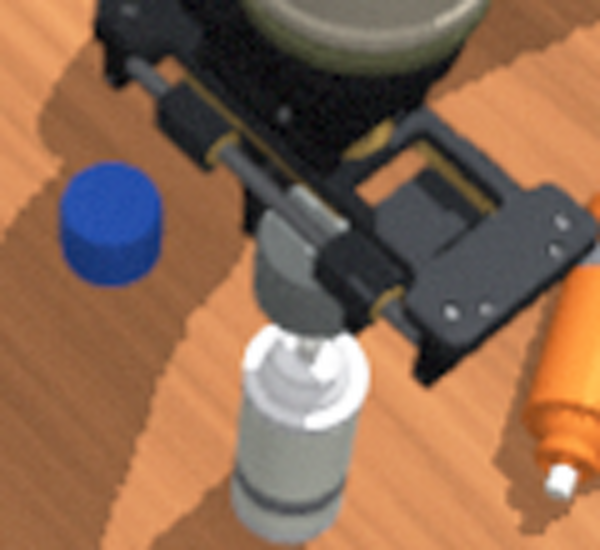

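The held cap sits over the upright can (shoulder centre ≈ px (351,269) in the scene view). My estimates put the can about 2 mm further in +y, so I'll shift that much and lower to just above rest.

Call:
step_arm(
  deltas=[
    [[0,0,0,0,0.002,0,0],[0,0,0,0,0.002,0.02,0],[0,0,0,0,0.002,0.04,0],[0,0,0,0,0.002,0.055,0],[0,0,0,0,0.002,0.058,0],[0,0,0,0,0.002,0.058,0]],
  ],
)

```text
time: 19.65
ee_pos: [0.591, 0.1091, 0.1712]
eef_rot: [0.001, 1.0, -0.001, -0.0]
ft_force: [0.3, 0.3, -0.4]
width: 0.0475
grip_force: 20.0
```

Call:
step_arm(
  deltas=[
    [[0,0,0,0,0,0.001,0],[0,0,0,0,0,0.002,0],[0,0,0,0,0,0.003,0],[0,0,0,0,0,0.004,0],[0,0,0,0,0,0.004,0]],
  ],
)

```text
time: 20.27
ee_pos: [0.5909, 0.1089, 0.1671]
eef_rot: [0.001, 1.0, -0.001, -0.0]
ft_force: [0.6, 0.1, -0.1]
width: 0.048
grip_force: 20.0
```

Call:
step_arm(
  deltas=[
    [[0,0,0,0,-0.0015,0,0],[0,0,0,0,-0.0015,0,0],[0,0,0,0,-0.0015,0.001,0],[0,0,0,0,-0.0015,0.002,0],[0,0,0,0,-0.0015,0.002,0]],
  ],
)

```text
time: 20.9
ee_pos: [0.5909, 0.1074, 0.1651]
eef_rot: [0.001, 1.0, -0.001, -0.0]
ft_force: [-0.1, -1.0, -0.2]
width: 0.0478
grip_force: 20.0
```

Call:
step_arm(
  deltas=[
    [[0,0,0,0,0,0.0005,0],[0,0,0,0,0,0.001,0],[0,0,0,0,0,0.001,0]],
  ],
)

```text
time: 21.28
ee_pos: [0.5911, 0.1074, 0.1643]
eef_rot: [0.001, 1.0, -0.001, -0.0]
ft_force: [-0.3, -0.4, 0.6]
width: 0.0474
grip_force: 20.0
```

Call:
step_arm(
  deltas=[
    [[0,0,0,0,0,0.0005,0],[0,0,0,0,0,0.001,0],[0,0,0,0,0,0.001,0]],
  ],
)

```text
time: 21.65
ee_pos: [0.5911, 0.1075, 0.1634]
eef_rot: [0.001, 1.0, -0.001, 0.0]
ft_force: [0.6, -0.2, 3.9]
width: 0.0474
grip_force: 20.0
```

Contact at the expected rest height with no side force. Pushing straight down with a firmer grip.

Call:
step_arm(
  deltas=[
    [[0,0,0,0,0,0,0],[0,0,0,0,0,0,0],[0,0,0,0,0,0.0005,0],[0,0,0,0,0,0.001,0],[0,0,0,0,0,0.0015,0],[0,0,0,0,0,0.0015,0]],
  ],
  squeeze=45,
)

```text
time: 22.4
ee_pos: [0.5908, 0.1074, 0.1615]
eef_rot: [0.001, 1.0, -0.001, -0.0]
ft_force: [0.2, -0.4, 1.9]
width: 0.0473
grip_force: 45.0
```

Call:
step_arm(
  deltas=[
    [[0,0,0,0,0,0.0005,0],[0,0,0,0,0,0.001,0],[0,0,0,0,0,0.0015,0],[0,0,0,0,0,0.0015,0]],
  ],
)

```text
time: 22.9
ee_pos: [0.5905, 0.1074, 0.1597]
eef_rot: [0.001, 1.0, -0.001, -0.001]
ft_force: [-0.3, -1.3, -1.9]
width: 0.0478
grip_force: 45.0
```

Call:
step_arm(
  deltas=[
    [[0,0,0,0,0,0.0005,0],[0,0,0,0,0,0.001,0],[0,0,0,0,0,0.0015,0],[0,0,0,0,0,0.0015,0]],
  ],
)

```text
time: 23.4
ee_pos: [0.5909, 0.1074, 0.1586]
eef_rot: [0.001, 1.0, -0.001, -0.0]
ft_force: [0.0, 0.3, -1.7]
width: 0.0472
grip_force: 45.0
```

Call:
step_arm(
  deltas=[
    [[0,0,0,0,0,0.0005,0],[0,0,0,0,0,0.001,0],[0,0,0,0,0,0.0015,0],[0,0,0,0,0,0.0015,0]],
  ],
)

```text
time: 23.9
ee_pos: [0.591, 0.1074, 0.1573]
eef_rot: [0.001, 1.0, -0.001, -0.0]
ft_force: [-1.5, 0.5, -1.0]
width: 0.0472
grip_force: 45.0
```

Call:
step_arm(
  deltas=[
    [[0,0,0,0,0,0.0005,0],[0,0,0,0,0,0.001,0],[0,0,0,0,0,0.0015,0],[0,0,0,0,0,0.0015,0]],
  ],
)

```text
time: 24.4
ee_pos: [0.5913, 0.1076, 0.1565]
eef_rot: [0.001, 1.0, -0.001, 0.0]
ft_force: [-1.8, -0.5, 6.4]
width: 0.0471
grip_force: 45.0
```

Run:
```python
from h import *
c=cams.camera('top');d=cams.camera('scene')
a=d['img'][195:305,290:410];b=c['img'][195:305,190:310]; f=lambda a:cv2.resize(a,(390,357),interpolation=2)
cv2.imwrite('pics/x.png',np.hstack([f(a),f(b)])[:,:,::-1])
```

```text
(no output)
```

View pics/x.png

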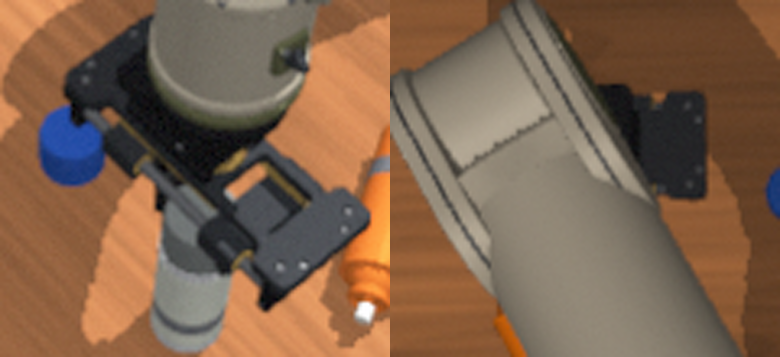

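The cap is down on the can. The force dropped after the click and is rising again at about 8 mm of travel. Now building a firm push.

Call:
step_arm(
  deltas=[
    [[0,0,0,0,0,0.0005,0],[0,0,0,0,0,0.001,0],[0,0,0,0,0,0.001,0]],
  ],
  squeeze=60,
)

```text
time: 24.88
ee_pos: [0.5916, 0.1077, 0.1565]
eef_rot: [0.001, 1.0, -0.001, 0.001]
ft_force: [-3.3, -1.5, 11.9]
width: 0.0473
grip_force: 59.9
```

Call:
step_arm(
  deltas=[
    [[0,0,0,0,0,0.0005,0],[0,0,0,0,0,0.001,0],[0,0,0,0,0,0.001,0]],
  ],
)

```text
time: 25.25
ee_pos: [0.592, 0.1078, 0.1564]
eef_rot: [0.001, 1.0, -0.001, 0.001]
ft_force: [-4.8, -1.9, 20.3]
width: 0.047
grip_force: 59.9
```

Call:
step_arm(
  deltas=[
    [[0,0,0,0,0,0.0005,0],[0,0,0,0,0,0.001,0],[0,0,0,0,0,0.001,0]],
  ],
)

```text
time: 25.62
ee_pos: [0.5924, 0.1079, 0.1564]
eef_rot: [0.001, 1.0, -0.001, 0.002]
ft_force: [-6.6, -3.9, 26.6]
width: 0.047
grip_force: 59.9
```

Rigid stop at TCP z = 0.1564 with 26 N, so the cap is home. I'll trim the small side force and check that the push holds.

Call:
step_arm(
  deltas=[
    [[0,0,0,0.0004,-0.0002,0,0],[0,0,0,0.0008,-0.0004,0,0],[0,0,0,0.0008,-0.0004,0,0],[0,0,0,0.0008,-0.0004,0,0],[0,0,0,0.0008,-0.0004,0,0],[0,0,0,0.0008,-0.0004,0,0],[0,0,0,0.0008,-0.0004,0,0],[0,0,0,0.0008,-0.0004,0,0]],
  ],
)

```text
time: 26.62
ee_pos: [0.5917, 0.1077, 0.1564]
eef_rot: [0.001, 1.0, -0.001, 0.002]
ft_force: [-5.0, -2.3, 26.9]
width: 0.0467
grip_force: 59.9
```

The push is steady at 27 N with the cap home. Handing in.

```bash
python3 -c "
from bench import r
print(r.close_job())"
```

```text
the job is handed in; nothing more can be done
None
```

I stood the can upright, set the grey cap on it and pressed it home, then handed the job in at about 27 s with the arm still pushing down at about 27 N; the click shows only as a force drop between readings, then a rigid stop at about the expected 8 mm of travel, and no verdict came back.

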